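Lock a control module into the gearbox test desk

ROBOT

A 6-joint arm with a two-finger parallel gripper is mounted at the origin on the work surface. World frame = base frame: x ahead of the robot, y to its left, z up, the work surface at z = 0. Lengths are in m, angles in rad, forces in N, time in s.
With the tool pointing down it reaches from about 0.325 to 0.775 m from the base axis. Payload 5.5 kg.
Tool frame: the origin (TCP) lies at the centre of the arm's flange, where the gripper is bolted on; the fingertips stand 182 mm ahead of it and the grasp point (between the pads) lies 163 mm ahead of it; z points along the fingers, y is the line along which they close (so a half turn about z gives the same grasp; the last joint's range is limited). The gripper opens to 88 mm and grips with 3 to 60 N. Pads are 20 mm wide; open, the fingers measure 115 mm over their backs; the gripper's body (75 mm by 178 mm) begins 61 mm behind the grasp point.
Start: joints at [1.114, 0.091, 1.231, -0, 1.82, -0.057], TCP at [0.234, 0.553, 0.405] pointing down, gripper open.
Joint ranges: [-2.87, 2.87], [-0.86, 2.18], [0.17, 2.46], [-1.51, 4.65], [0.06, 2.69], [-2.65, 2.65]. Speed limits (rad/s): [2.57, 2.57, 3.01, 3.14, 3.14, 3.14].

INTERFACE

Orientations are given as a unit quaternion [x, y, z, w].
In Python, from workcell import readout, vision, manip gives the robot as it stands. The module is installed in compiled form; this text tells all that it offers.
- The arm moves only by the tool jog_arm, never from a script. Its argument "rows" is a list of rows, each a list of 7 numbers: the closure, from 0 (fully open) to 1 (shut), then the shift along the tool's x, y, z in units of 500 mm (1.0 is 500 mm), then the turn, a rotation vector about the tool's x, y, z in units of 90 degrees (1.0 is 90 degrees). A call has exactly 10 rows; each row is the pose to reach, as a shift and turn from the pose commanded when the call began, along the tool's axes at that moment; what a row does not reach only later rows make up. A row lasts 1/12 s, in which the tool goes at most 41.7 mm and 7.16 degrees, less where a joint would pass 70% of its speed; a pose out of reach is approached as far as the arm can. A call with a number of a shift or a turn outside -1 to 1 is refused whole. A call with a gripper value outside its range is refused whole. The fingers move at their own pace and stop on an object; "grip_force" is the grip in N (left out, the last holds). Time passes only in rows, so rows that repeat a pose let the fingers close, or fill a call up. It gives the time, the measured TCP pose, the force, the opening and the grip force at its end, in the units of the state.
- readout.sense(): the state, without advancing time (a new reading comes with each control period).
- vision.snapshot(name): name is "scene" or "top"; returns a dict with "color" (400x640x3 uint8, red, green, blue), "depth" (400x640 float32, m along the optical axis (not along the pixel's ray), 0 where there is no reading), "mtx" (3x3 intrinsics, pixels), "k1" (the pictures are not rectified: a ray, as slopes to the right and down, at radius r is drawn at 1 + k1 r^2 times it, then the intrinsics apply), "R" (3x3) and "t" (3): a world point X has camera coordinates R X + t. Camera axes: x right, y down, z forward; pixel columns grow to the right and rows downward; lengths in m; the calibration is good to about 2 mm. A picture is of the moment at which its call begins.
- manip.finish_job(): hands the job in; it is judged then, once.
Trained networks look in a picture, given as the dict that the camera call returned (one of the last four; its "shot" number tells which), for a name from the list of things; names that differ only in an ending like _2 or _b are one class to them, and where a whole thing is asked for, a point or a joint stands for the part that bears it (a point fixed in the world has none). Each returns a list of dicts, best first, with "score" (0 to 1); they miss things now and then, are a little off and sometimes report something else, mostly with a low value. They report only what shows in the picture. A call takes as long as a camera call.
- vision.boxes_of(label, picture): "rect" ([left, top, right, bottom] in pixels, round what is visible of it).
- vision.regions_of(label, picture): "region" (400x640 bool, what is visible of it) and "rect" ([left, top, right, bottom] in pixels, round what is visible of it).
The state is a dict: "clock": time; "joints": joint angles; "dq": joint speeds; "joint_efforts": joint torques, N m; "position": TCP position; "eef_rot": TCP orientation; "wrist_force": force on the tool from outside, world axes, zero at the start; "moment": the same for the moment, N m; "opening": opening from 0.0 (shut) to 1.0 (fully open); "grasp_force": force on a finger pad.
Only numpy, scipy, OpenCV 4.12 (cv2) and the standard library are available. Lean on these libraries where they do the work, as an engineer would, in place of code of your own. Each camera call takes 0.05 s, during which the arm holds its last target. There are 200 camera calls.

TASK

Swing the red locking lever of the inclined test desk away from the pocket, set the gearbox control module (aluminium block with the orange grip) fully home in the pocket, grip outwards, and then swing the lever fully shut over it. Do not drop the module, and leave the other things on the bench where they are.

Things in the scene. Friction and masses are not known exactly. Their poses are not given: they have to be found in the camera images.
- module: loose control module: aluminium block 100 x 60 x 34 mm (its x, y, z) with an orange grip ridge on the middle of its top, 50 mm along x, 22 mm wide along y, 26 mm tall (top at z = 60 mm). About 0.3 kg. Starts flat on the bench, ridge up. Origin: centre of the underside, z up through the ridge. Symmetric under a half turn about z: it fits the pocket either way round.
- pocket (a point): centre of the floor of the pocket in the fixed desk's blue plate (150 mm along x, 190 along y). z: plate normal, 30 deg from vertical, leaning to the robot; x up the slope; y level across it. Pocket 64 mm along x, 104 along y (module's long side along y), 25 deep (plate face at z = 25 mm); mouth widens 5 mm all round over the top 10 mm. A seated module has its origin here, its body 9 mm proud.
- lever (a joint): red locking lever, turning parallel to the plate about lever_hinge: 0 rad = fully shut (stop; bar points along the pocket's -x, over one end of the module), grows swinging out to the pocket's -y side (1.57 = along -y), stop at 1.9. Starts at 0 to 0.5, in the way; clear beyond 0.8. Stays where left (1.5 N at the knob). Bar 14 mm wide, 36 to 44 mm above the pocket floor.
- lever_knob (a point): grip point on the lever's red knob: a round post 18 mm in diameter parallel to the pocket's z, at the bar's free end, 115 mm from the hinge axis; it stands from 44 to 78 mm above the level of the pocket floor, this point at 62 mm. Axes of the lever: x from the knob towards the hinge, z the pocket's z.
- lever_hinge (a point): point on the lever's hinge axis, at 55, -38, 40 mm in the pocket's frame, whose axes it shares
- gear: bystander: loose steel gear lying flat, 84 mm in diameter, 38 mm high with its hub; origin: centre of underside
- bearing: bystander: loose bearing lying flat, 80 mm in diameter, 22 mm high; origin: centre of underside
- wrench: bystander: loose steel wrench lying on the bench, 180 mm long along its x

How it is judged:
By the outcome, as a careful person would: the job done as asked, in the order asked, and still so for the second after the job is handed in, with the robot touching nothing.
It also fails if it takes over 72 s, if anything falls off the work surface, if the arm or the gripper's body presses on something with over 40 N, if the wrist force passes 120 N, or if a joint passes its speed limit or range.

## Working session

There is one attempt and no reset: what is moved stays moved. The work goes in short steps, Python scripts to look and compute and a tool call to move; the robot and the scene stay as the last step left them, time stands still between calls to the robot, and variables do not carry over. Pictures are saved under pics/ and viewed, at most 10 in all, crops included, and the job is handed in when it is done.

Besides the shell and the picture viewer there is one more tool, called after "Emit:" as name([rows], argument=value, ...), one row to a line, values as JSON. jog_arm: Moves the arm, as the interface text tells. Shifts and turns lie within -1 to 1; 1 stands for 500 mm of shift or 90 degrees of turn. Its arguments: {"type":"object","properties":{"rows":{"type":"array"},"grip_force":{"type":"number"}},"required":["rows"]}

```bash
mkdir -p pics
cat > h.py <<'E'
import numpy as np, cv2
from scipy.spatial.transform import Rotation as Ro
from workcell import readout, vision, manip
def cloud(p):
    v,u=np.mgrid[0:400,0:640].astype(np.float64)
    K=p["mtx"];k=p["k1"]
    pts=np.stack([u.ravel(),v.ravel()],-1)[:,None]
    n=cv2.undistortPoints(pts,np.array(K,float),np.array([k,0,0,0,0.]),).reshape(400,640,2)
    d=p["depth"]
    C=np.dstack([n*d[...,None],d])
    return (C-np.array(p["t"]))@np.array(p["R"])   # R^T (C-t)
def save(p,name,crop=None,s=1):
    im=p["color"][...,::-1]
    if crop: l,t,r,b=crop; im=im[t:b,l:r]
    cv2.imwrite("pics/"+name,cv2.resize(im,None,fx=s,fy=s,interpolation=cv2.INTER_CUBIC))
E
python3 - <<'E'
from h import *
P={n:vision.snapshot(n) for n in("scene","top")}
for n,p in P.items():
    X=cloud(p)
    np.savez(f"{n}.npz",X=X,d=p["depth"],c=p["color"])
    print(n,"cam at",-np.array(p["R"]).T@p["t"])
    for l in["module","pocket","lever","lever_knob","lever_hinge","gear","bearing","wrench"]:
        try: r=vision.regions_of(l,p)
        except Exception as e: print(l,e);continue
        for q in r[:2]:
            m=q["region"]&(p["depth"]>0)
            print(l,round(q["score"],2),q["rect"],m.sum(),np.median(X[m],0).round(3) if m.any() else "")
        if r: np.save(f"{n}_{l}.npy",r[0]["region"])
im=np.vstack([P["scene"]["color"],P["top"]["color"]])[...,::-1]
cv2.imwrite("pics/a.png",cv2.resize(im,(480,600),interpolation=cv2.INTER_AREA))
save(P["scene"],"s.png");save(P["top"],"t.png")
print(readout.sense())
E
```

```text
scene cam at [0.78209841 0.5557558  0.75170085]
module 0.97 [385.7, 341.6, 438.1, 388.9] 1977 [0.509 0.416 0.033]
pocket 0.92 [240.0, 156.1, 323.2, 227.2] 3734 [ 0.562 -0.051  0.104]
lever 0.89 [256.3, 159.9, 312.5, 178.6] 385 [ 0.531 -0.101  0.118]
lever_knob 0.75 [256.2, 161.8, 308.2, 179.7] 324 [ 0.52  -0.1    0.119]
lever_hinge 0.77 [240.0, 159.1, 321.1, 224.6] 3810 [ 0.562 -0.055  0.105]
lever_hinge 0.35 [380.7, 343.2, 441.4, 388.5] 2072 [0.509 0.416 0.033]
gear 0.81 [371.8, 262.7, 415.5, 305.4] 1240 [0.43  0.249 0.024]
bearing 0.87 [317.7, 297.2, 356.5, 340.6] 1234 [0.575 0.263 0.021]
wrench 0.58 [287.1, 121.9, 310.9, 160.7] 241 [ 0.392 -0.313  0.006]
top cam at [0.39668483 0.0091614  1.22450534]
module 0.56 [197.0, 191.2, 220.7, 221.2] 623 [0.499 0.402 0.035]
pocket 0.67 [323.6, 157.3, 390.3, 218.6] 3191 [ 0.558 -0.069  0.102]
lever 0.83 [366.7, 167.0, 374.4, 214.0] 190 [ 0.542 -0.105  0.127]
lever_knob 0.83 [366.0, 172.5, 375.5, 219.8] 261 [ 0.537 -0.105  0.126]
lever_hinge 0.87 [323.0, 154.5, 391.1, 214.4] 3174 [ 0.558 -0.071  0.103]
gear 0.77 [246.4, 219.2, 272.5, 243.0] 573 [0.422 0.238 0.026]
bearing 0.88 [246.4, 170.0, 266.9, 197.9] 490 [0.572 0.256 0.023]
{'clock': 0.9, 'joints': array([ 1.11431461e+00,  9.10531060e-02,  1.23068772e+00,  5.15521628e-06,
        1.81984006e+00, -5.66910072e-02]), 'dq': array([-0.00014466,  0.00071932,  0.00112803, -0.0018125 , -0.00013171,
       -0.00040546]), 'joint_efforts': array([ 2.31317958e-03, -4.46178603e+01, -4.06524611e+01,  6.99697179e-02,
        1.88866141e-02,  1.31117466e-05]), 'position': array([0.23353047, 0.55268566, 0.40466625]), 'eef_rot': array([ 1.98566146e-01,  9.80087489e-01,  6.32521734e-06, -9.23086949e-07]), 'wrist_force': array([ 0.35040345,  0.14764119, -1.21102822]), 'moment': array([-0.05820139,  0.02074705,  0.02562613]), 'grasp_force': 0.0, 'opening': 0.9984813870037588}
```

View pics/s.png

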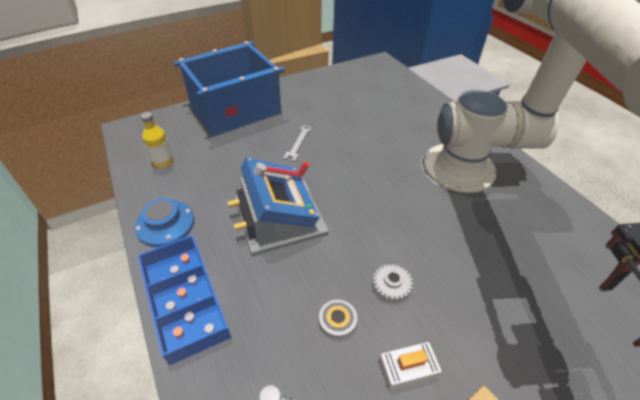

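View pics/t.png

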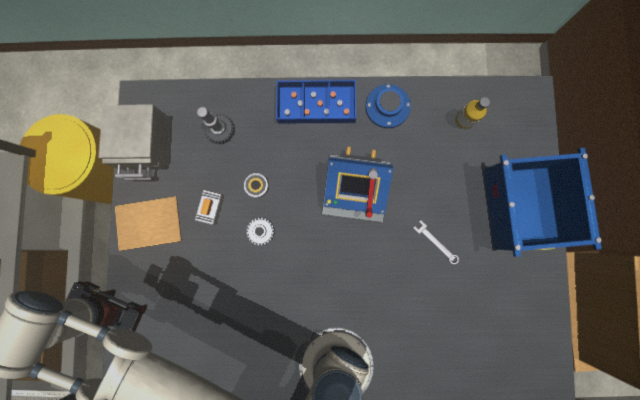

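The scene camera shows the desk at about (280,195), with the lever across the pocket's right side, and the module at (410,363). In the top picture the lever runs from (373,175) to the knob at (369,213), and the module is at (208,207).

Run:
```python
from h import *
for n in("scene","top"):
    f=np.load(n+".npz");X=f["X"];d=f["d"];c=f["c"].astype(int)
    m=np.load(n+"_pocket.npy")&(d>0)
    P=X[m]; best=None;rng=np.random.default_rng(0)
    for _ in range(1500):
        a=P[rng.choice(len(P),3,False)];nn=np.cross(a[1]-a[0],a[2]-a[0]);L=np.linalg.norm(nn)
        if L<1e-6: continue
        nn/=L; nn*=np.sign(nn[2]); k=abs((P-a[0])@nn)<.003
        if nn[2]<.95 and (best is None or k.sum()>best.sum()): best=k
    Q=P[best];c0=Q.mean(0);nn=np.linalg.svd(Q-c0)[2][2];nn*=np.sign(nn[2])
    yaw=np.arctan2(-nn[1],-nn[0])
    print(n,"normal",nn.round(3),"tilt",np.degrees(np.arccos(nn[2])).round(2),"yaw",np.degrees(yaw).round(2),best.sum(),"rms",np.std((Q-c0)@nn))
    ux=np.array([np.cos(yaw),np.sin(yaw),0]);th=np.pi/6
    # project onto exact plane basis
    ex=ux*np.cos(th)+np.array([0,0,np.sin(th)]);ez=-ux*np.sin(th)+np.array([0,0,np.cos(th)]);ey=np.cross(ez,ex)
    uv=np.stack([(Q-c0)@ex,(Q-c0)@ey],-1).astype(np.float32)*1000
    r=cv2.minAreaRect(uv);print("plate rect",r)
    print("pct",np.percentile(uv,[.5,99.5],axis=0))
    # floor: points 15..30mm below face, in region
    Y=(X-c0)@np.stack([ex,ey,ez],-1)*1000
    fl=(abs(Y[...,2]+25)<5)&(abs(Y[...,0])<60)&(abs(Y[...,1])<80)&(d>0)
    print("floor",fl.sum(),Y[fl].mean(0),np.percentile(Y[fl],[2,98],axis=0))
    print("c0",c0)
    # knob: red
    red=(c[...,0]>110)&(c[...,1]<70)&(c[...,2]<70)&(d>0)&(abs(Y[...,0])<120)&(abs(Y[...,1])<150)
    print("red",red.sum());R=Y[red];R=R[np.argsort(R[:,0])]
    print(R[::max(1,len(R)//25)].round(0).tolist())
    # module
    b=(abs(X[...,0]-.5)<.1)&(abs(X[...,1]-.41)<.1)&(d>0)
    for nm,k in(("ridge",b&(X[...,2]>.052)&(X[...,2]<.07)),("top",b&(X[...,2]>.027)&(X[...,2]<.041))):
        q=X[k];print(nm,k.sum(),"z",np.median(q[:,2]),cv2.minAreaRect((q[:,:2]*1000).astype(np.float32)),q.mean(0))
    for o in("gear","bearing"):
        k=np.load(f"{n}_{o}.npy")&(d>0);print(o,X[k].mean(0).round(3))
```

```text
scene normal [-0.493  0.068  0.867] tilt 29.88 yaw -7.83 1670 rms 0.0011066045919981226
plate rect ((-6.227325439453125, -22.218429565429688), (152.61927795410156, 193.37437438964844), 0.17017009854316711)
pct [[ -81.00275654 -116.69117252]
 [  69.5093721    73.19021683]]
floor 502 [-11.279604    -8.51960013 -24.25925601] [[-50.60542639 -76.58520243 -28.96854792]
 [ 49.83989884  73.21986844 -20.24794653]]
c0 [ 0.55697212 -0.04388842  0.10841793]
red 98
[[-67.0, -61.0, 45.0], [-65.0, -61.0, 48.0], [-64.0, -64.0, 52.0], [-64.0, -60.0, 45.0], [-63.0, -58.0, 40.0], [-63.0, -61.0, 48.0], [-62.0, -57.0, 24.0], [-62.0, -62.0, 23.0], [-61.0, -60.0, 38.0], [-61.0, -62.0, 29.0], [-61.0, -59.0, 22.0], [-60.0, -61.0, 47.0], [-60.0, -61.0, 53.0], [-59.0, -63.0, 22.0], [-59.0, -62.0, 33.0], [-58.0, -64.0, 41.0], [-58.0, -64.0, 31.0], [-58.0, -65.0, 20.0], [-57.0, -59.0, 51.0], [-56.0, -60.0, 20.0], [-52.0, -62.0, 17.0], [-44.0, -60.0, 21.0], [-34.0, -61.0, 17.0], [-27.0, -62.0, 19.0], [-19.0, -61.0, 17.0], [-12.0, -58.0, 18.0], [-5.0, -58.0, 20.0], [2.0, -59.0, 18.0], [6.0, -63.0, 17.0], [14.0, -5
[... 1159 characters left out ...]
[-30.0, -45.0, 15.0], [-24.0, -38.0, 16.0], [-19.0, -46.0, 17.0], [-15.0, -42.0, 21.0], [-9.0, -45.0, 18.0], [-4.0, -41.0, 16.0], [0.0, -37.0, 20.0], [4.0, -43.0, 19.0], [7.0, -48.0, 18.0], [12.0, -38.0, 17.0], [17.0, -46.0, 18.0], [21.0, -37.0, 17.0], [26.0, -39.0, 19.0], [29.0, -39.0, 19.0], [34.0, -47.0, 20.0]]
ridge 119 z 0.0596852678364747 ((501.15460205078125, 409.4559326171875), (23.7821044921875, 49.5765495300293), 76.48786163330078) [0.50120745 0.40894334 0.0598562 ]
top 453 z 0.034660709449682144 ((500.9658508300781, 409.84881591796875), (62.99589157104492, 100.2801284790039), 74.99234771728516) [0.49960556 0.406893   0.03456742]
gear [0.423 0.239 0.027]
bearing [0.573 0.256 0.022]
```

```bash
cat >> h.py <<'E'
yaw=np.radians(-7.85+.16); th=np.pi/6
ux=np.array([np.cos(yaw),np.sin(yaw),0])
ex=ux*np.cos(th)+[0,0,.5]; ez=-ux*.5+[0,0,np.cos(th)]; ey=np.cross(ez,ex)
B=np.stack([ex,ey,ez],-1)
f1=np.array([0.55697,-0.04389,0.10842])+B@[-.0062,-.0222,0]
f2=np.array([0.55357,-0.06517,0.10867])+B@[-.0031,-.0022,0]
O=(f1+f2)/2-.025*ez
RD=np.stack([ey,ex,-ez],-1)          # desk tool orientation
def desk(p): return O+B@(np.array(p)/1000)+.163*ez   # grasp point at p (pocket frame, mm) -> TCP
H=np.array([55,-38.])
def down(h): h=np.radians(h); y=np.array([np.cos(h),np.sin(h),0]); z=np.array([0,0,-1.]); return np.stack([np.cross(y,z),y,z],-1)
def rel(pos,R,s=None):
    s=s or readout.sense(); R0=Ro.from_quat(s["eef_rot"]).as_matrix()
    print((R0.T@(pos-s["position"])/.5).round(4).tolist(),(Ro.from_matrix(R0.T@R).as_rotvec()/(np.pi/2)).round(4).tolist())
def inpocket(s=None):
    s=s or readout.sense();R0=Ro.from_quat(s["eef_rot"]).as_matrix()
    print("t",round(s["clock"],2),"grasp pt in pocket mm",(B.T@(s["position"]+.163*R0[:,2]-O)*1000).round(1),"rot err deg",np.degrees(Ro.from_matrix(RD.T@R0).as_rotvec()).round(2),"F",s["wrist_force"].round(1),"open",round(s["opening"],3))
E
python3 - <<'E'
from h import *
print(f1,f2,O)
k=H+115*np.array([-np.cos(.03),-np.sin(.03)])
print(k)
rel(desk([k[0],k[1]+32,150]),RD); print(desk([k[0],k[1]+32,150]))
E
```

```text
[ 0.54867828 -0.06517185  0.10532   ] [ 0.55061508 -0.06699097  0.10712   ] [ 0.56203426 -0.06775408  0.08456936]
[-59.94825388 -41.44948252]
[-0.6909, -1.0149, 0.158] [-0.2842, -0.2172, 0.8107]
[ 0.35422746 -0.04922966  0.32566119]
```

Emit:
jog_arm([
  [1, -0.69, -0.99, 0.15, -0.28, -0.22, 0.81],
  [1, -0.69, -0.99, 0.15, -0.28, -0.22, 0.81],
  [1, -0.69, -0.99, 0.15, -0.28, -0.22, 0.81],
  [1, -0.69, -0.99, 0.15, -0.28, -0.22, 0.81],
  [1, -0.69, -0.99, 0.15, -0.28, -0.22, 0.81],
  [1, -0.69, -0.99, 0.15, -0.28, -0.22, 0.81],
  [1, -0.69, -0.99, 0.15, -0.28, -0.22, 0.81],
  [1, -0.69, -0.99, 0.15, -0.28, -0.22, 0.81],
  [1, -0.69, -0.99, 0.15, -0.28, -0.22, 0.81],
  [1, -0.69, -0.99, 0.15, -0.28, -0.22, 0.81],
], grip_force=20)

```text
clock: 1.73
position: [0.3189, 0.1465, 0.3532]
eef_rot: [0.687, 0.687, 0.154, 0.18]
wrist_force: [0.9, 0.1, -0.2]
opening: 0.283
grasp_force: 0.0
```

Run:
```python
from h import *
inpocket(); rel(desk([-60,-9.5,150]),RD); print(readout.sense()["joints"].round(2))
```

```text
t 1.73 grasp pt in pocket mm [-106.6  183.9  204.7] rot err deg [ 2.51  1.59 -7.24] F [ 0.9  0.1 -0.2] open 0.283
[-0.3886, 0.0343, 0.0958] [-0.0279, -0.0177, 0.0804]
[ 0.44 -0.83  2.06 -0.23  1.49  0.41]
```

Emit:
jog_arm([
  [1, -0.1, 0.03, 0.03, -0.028, -0.018, 0.08],
  [1, -0.2, 0.03, 0.05, -0.028, -0.018, 0.08],
  [1, -0.3, 0.034, 0.08, -0.028, -0.018, 0.08],
  [1, -0.389, 0.034, 0.096, -0.028, -0.018, 0.08],
  [1, -0.389, 0.034, 0.096, -0.028, -0.018, 0.08],
  [1, -0.389, 0.034, 0.096, -0.028, -0.018, 0.08],
  [1, -0.389, 0.034, 0.096, -0.028, -0.018, 0.08],
  [1, -0.389, 0.034, 0.096, -0.028, -0.018, 0.08],
  [1, -0.389, 0.034, 0.096, -0.028, -0.018, 0.08],
  [1, -0.389, 0.034, 0.096, -0.028, -0.018, 0.08],
])

```text
clock: 2.57
position: [0.3624, -0.0467, 0.3273]
eef_rot: [0.725, 0.64, 0.168, 0.192]
wrist_force: [-0.8, 0.0, -0.4]
opening: 0.003
grasp_force: 0.0
```

Run:
```python
from h import *
inpocket(); rel(desk([-60,-9.5,150]),RD);rel(desk([-60,-9.5,68]),RD); print(readout.sense()["joints"].round(3))
p=vision.snapshot("scene");save(p,"b.png",(180,110,380,260),3.5)
```

```text
t 2.57 grasp pt in pocket mm [-53.6  -5.4 147.5] rot err deg [ 0.44  0.15 -0.54] F [-0.8  0.  -0.4] open 0.003
[-0.0072, -0.0154, -0.0048] [-0.0049, -0.0017, 0.006]
[-0.0076, -0.0141, 0.1592] [-0.0049, -0.0017, 0.006]
[-0.248 -0.856  2.129  0.06   1.357 -0.122]
```

View pics/b.png

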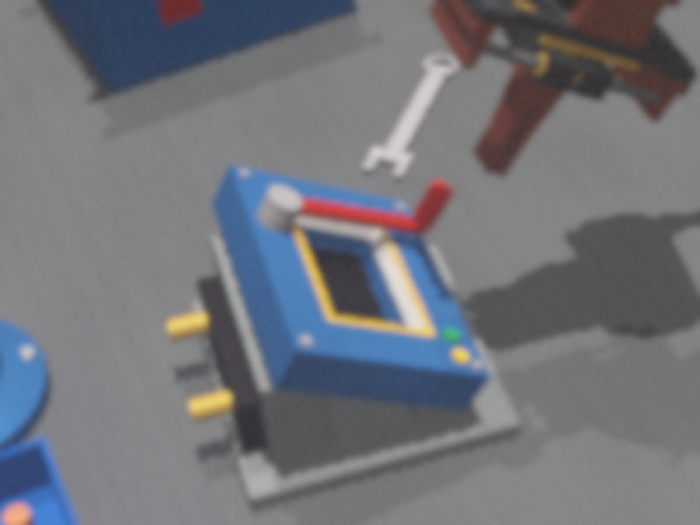

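The picture shows the shut fingers at crop (490,160), above and to the robot's side of the knob at (437,195). The lever lies nearly shut. Next I descend beside the knob.

Emit:
jog_arm([
  [1, -0.007, 0, 0.04, 0, 0, 0],
  [1, -0.007, 0, 0.08, 0, 0, 0],
  [1, -0.007, 0, 0.12, 0, 0, 0],
  [1, -0.007, 0, 0.157, 0, 0, 0],
  [1, -0.007, 0, 0.157, 0, 0, 0],
  [1, -0.007, 0, 0.157, 0, 0, 0],
  [1, -0.007, 0, 0.157, 0, 0, 0],
  [1, -0.007, 0, 0.157, 0, 0, 0],
  [1, -0.007, 0, 0.157, 0, 0, 0],
  [1, -0.007, 0, 0.157, 0, 0, 0],
])

```text
clock: 3.45
position: [0.4001, -0.0572, 0.2598]
eef_rot: [0.726, 0.638, 0.168, 0.193]
wrist_force: [-0.3, -0.3, -0.5]
opening: 0.007
grasp_force: 0.0
```

Run:
```python
from h import *
inpocket(); print(readout.sense()["joints"].round(3))
for a in np.arange(0.03,1.5,.13):
    k=H+115*np.array([-np.cos(a),-np.sin(a)]); t=np.array([np.sin(a),-np.cos(a)])
    f=k-t*(19+3*np.sin(2*a)); f[0]=max(f[0],-57); print(round(a,2),f.round(0),end=" "); rel(desk([f[0],f[1],68]),RD)
```

```text
t 3.45 grasp pt in pocket mm [-53.6 -11.2  69.7] rot err deg [ 0.36  0.01 -0.32] F [-0.3 -0.3 -0.5] open 0.007
[-0.25  -0.722  2.177  0.062  1.173 -0.13 ]
0.03 [-57. -22.] [-0.0222, -0.0089, 0.0035] [-0.004, -0.0001, 0.0036]
0.16 [-57. -37.] [-0.0509, -0.0091, 0.0034] [-0.004, -0.0001, 0.0036]
0.29 [-57. -51.] [-0.0798, -0.0093, 0.0034] [-0.004, -0.0001, 0.0036]
0.42 [-57. -66.] [-0.1086, -0.0094, 0.0034] [-0.004, -0.0001, 0.0036]
0.55 [-54. -80.] [-0.1369, -0.0043, 0.0034] [-0.004, -0.0001, 0.0036]
0.68 [-48. -93.] [-0.1642, 0.0078, 0.0033] [-0.004, -0.0001, 0.0036]
0.81 [ -40. -106.] [-0.19, 0.0237, 0.0032] [-0.004, -0.0001, 0.0036]
0.94 [ -30. -118.] [-0.2139, 0.043, 0.0031] [-0.004, -0.0001, 0.0036]
1.07 [ -19. -129.] [-0.2351, 0.0657, 0.003] [-0.004, -0.0001, 0.0036]
1.2 [  -6. -138.] [-0.2533, 0.0912, 0.0028] [-0.004, -0.0001, 0.0036]
1.33 [   8. -145.] [-0.268, 0.1192, 0.0026] [-0.004, -0.0001, 0.0036]
1.46 [  23. -150.] [-0.2787, 0.1491, 0.0024] [-0.004, -0.0001, 0.0036]
```

Emit:
jog_arm([
  [1, -0.03, 0, 0, 0, 0, 0],
  [1, -0.06, 0, 0, 0, 0, 0],
  [1, -0.09, 0, 0, 0, 0, 0],
  [1, -0.115, 0, 0, 0, 0, 0],
  [1, -0.14, 0, 0, 0, 0, 0],
  [1, -0.165, 0.01, 0, 0, 0, 0],
  [1, -0.19, 0.025, 0, 0, 0, 0],
  [1, -0.215, 0.045, 0, 0, 0, 0],
  [1, -0.235, 0.066, 0, 0, 0, 0],
  [1, -0.25, 0.09, 0, 0, 0, 0],
])

```text
clock: 4.28
position: [0.4226, -0.1871, 0.2813]
eef_rot: [0.727, 0.638, 0.167, 0.192]
wrist_force: [-1.3, 1.2, 0.2]
opening: 0.004
grasp_force: 0.7
```

Run:
```python
from h import *
inpocket()
p=vision.snapshot("scene");save(p,"c.png",(180,110,380,260),3.5)
```

```text
t 4.28 grasp pt in pocket mm [  -8.9 -137.    68.5] rot err deg [ 0.52 -0.02 -0.26] F [-1.3  1.2  0.2] open 0.004
```

View pics/c.png

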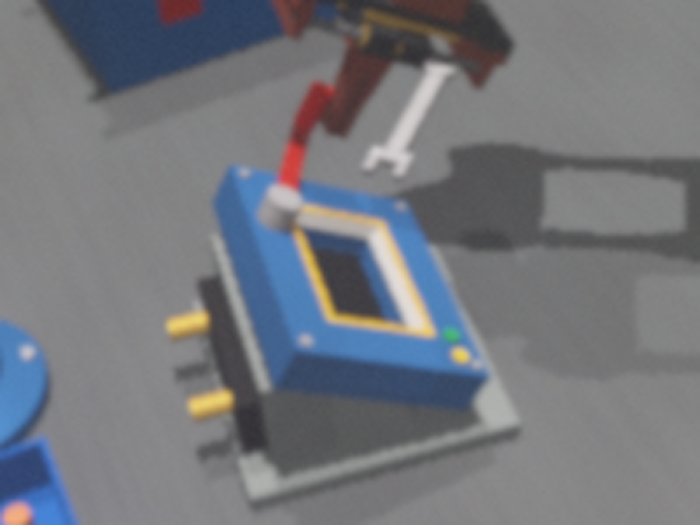

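The lever now points out to the side (bar at crop (290,175), knob at (318,95)), roughly 1.3 rad, so the pocket is clear. Next I retract and go to the module.

Run:
```python
from h import *
s=readout.sense()
rel(s["position"]+[-.03,0.03,.10],Ro.from_quat(s["eef_rot"]).as_matrix())
rel(np.array([.501,.4095,.32]),down(75.1))
```

```text
[0.0508, 0.0405, -0.2073] [0.0, 0.0, 0.0]
[1.2048, 0.0364, -0.0704] [0.2679, 0.239, -0.8952]
```

Emit:
jog_arm([
  [0.6, 0, -0.01, -0.06, 0, 0, 0],
  [0.3, 0.02, -0.01, -0.13, 0, 0, 0],
  [0, 0.05, 0.04, -0.2, 0, 0, 0],
  [0, 0.13, 0.04, -0.2, 0.02, 0.02, -0.07],
  [0, 0.21, 0.04, -0.19, 0.04, 0.04, -0.14],
  [0, 0.29, 0.04, -0.18, 0.06, 0.06, -0.21],
  [0, 0.37, 0.04, -0.17, 0.08, 0.08, -0.28],
  [0, 0.45, 0.04, -0.16, 0.1, 0.09, -0.35],
  [0, 0.53, 0.04, -0.15, 0.12, 0.11, -0.42],
  [0, 0.61, 0.04, -0.15, 0.14, 0.13, -0.49],
])

```text
clock: 5.17
position: [0.4422, 0.1211, 0.355]
eef_rot: [0.428, 0.895, 0.084, 0.097]
wrist_force: [0.3, -0.6, 0.2]
opening: 0.724
grasp_force: 0.0
```

Run:
```python
from h import *
rel(np.array([.501,.4095,.32]),down(75.1))
```

```text
[0.3858, 0.4291, 0.1358] [0.1251, 0.1108, -0.4002]
```

Emit:
jog_arm([
  [0, 0.386, 0.429, 0.136, 0.125, 0.111, -0.4],
  [0, 0.386, 0.429, 0.136, 0.125, 0.111, -0.4],
  [0, 0.386, 0.429, 0.136, 0.125, 0.111, -0.4],
  [0, 0.386, 0.429, 0.136, 0.125, 0.111, -0.4],
  [0, 0.386, 0.429, 0.136, 0.125, 0.111, -0.4],
  [0, 0.386, 0.429, 0.136, 0.125, 0.111, -0.4],
  [0, 0.386, 0.429, 0.136, 0.125, 0.111, -0.4],
  [0, 0.386, 0.429, 0.136, 0.125, 0.111, -0.4],
  [0, 0.386, 0.429, 0.136, 0.125, 0.111, -0.4],
  [0, 0.386, 0.429, 0.136, 0.125, 0.111, -0.4],
])

```text
clock: 6.0
position: [0.503, 0.407, 0.3208]
eef_rot: [0.132, 0.991, 0.001, 0.0]
wrist_force: [0.1, 0.4, 0.6]
opening: 0.999
grasp_force: 0.0
```

Run:
```python
from h import *
rel(np.array([.501,.4095,.219]),down(75.1));print(readout.sense()["joints"])
```

```text
[0.0054, 0.0036, 0.2037] [0.0008, 0.0004, -0.0035]
[ 6.27572638e-01  2.16482742e-01  1.24062536e+00  2.76435725e-04
  1.68311409e+00 -6.77621372e-01]
```

Emit:
jog_arm([
  [0.3, 0.005, 0.003, 0.06, 0, 0, -0.003],
  [0.3, 0.005, 0.003, 0.12, 0, 0, -0.003],
  [0.3, 0.005, 0.003, 0.17, 0, 0, -0.003],
  [0.3, 0.005, 0.003, 0.204, 0, 0, -0.003],
  [0.3, 0.005, 0.003, 0.204, 0, 0, -0.003],
  [0.3, 0.005, 0.003, 0.204, 0, 0, -0.003],
  [1, 0.005, 0.003, 0.204, 0, 0, -0.003],
  [1, 0.005, 0.003, 0.204, 0, 0, -0.003],
  [1, 0.005, 0.003, 0.204, 0, 0, -0.003],
  [1, 0.005, 0.003, 0.204, 0, 0, -0.003],
], grip_force=40)

```text
clock: 6.83
position: [0.5016, 0.4094, 0.2204]
eef_rot: [0.13, 0.991, 0.002, 0.001]
wrist_force: [-1.1, 0.5, -0.2]
opening: 0.437
grasp_force: 0.0
```

Run:
```python
from h import *
s=readout.sense();print(s["position"],s["opening"],s["grasp_force"],s["wrist_force"])
rel(np.array([.501,.4095,.219]),down(75.1))
```

```text
[0.50164286 0.40939456 0.22042586] 0.4366584333357788 0.0 [-1.05274874  0.46381539 -0.21663293]
[0.0013, -0.0001, 0.0028] [0.0024, 0.0013, -0.001]
```

Emit:
jog_arm([
  [1, 0, 0, 0, 0, 0, 0],
  [1, 0, 0, 0, 0, 0, 0],
  [1, 0, 0, 0, 0, 0, 0],
  [1, 0, 0, 0, 0, 0, 0],
  [1, 0, 0, 0, 0, 0, 0],
  [1, 0, 0, 0, 0, 0, 0],
  [1, 0, 0, 0, 0, 0, 0],
  [1, 0, 0, -0.03, 0, 0, 0],
  [1, 0, 0, -0.07, 0, 0, 0],
  [1, 0, 0, -0.12, 0, 0, 0],
])

```text
clock: 7.67
position: [0.5008, 0.4093, 0.2756]
eef_rot: [0.13, 0.991, -0.001, -0.002]
wrist_force: [0.7, 0.3, -3.1]
opening: 0.246
grasp_force: 40.0
```

Run:
```python
from h import *
s=readout.sense();print(s["position"],s["opening"],s["grasp_force"],s["wrist_force"])
rel(desk([0,0,56+110]),RD); rel(desk([0,0,56+110])+[-.0,0.1,.05],RD)
```

```text
[0.5007733  0.40933873 0.27557803] 0.2461588954433962 39.98315691947937 [ 0.68478486  0.30781691 -3.08897495]
[-0.0376, -0.9322, -0.1864] [-0.2753, -0.2414, 0.8965]
[0.0144, -0.7391, -0.2865] [-0.2753, -0.2414, 0.8965]
```

Emit:
jog_arm([
  [1, 0, -0.03, -0.08, -0.02, -0.02, 0.06],
  [1, 0, -0.08, -0.14, -0.04, -0.04, 0.13],
  [1, 0, -0.14, -0.19, -0.06, -0.05, 0.2],
  [1, 0, -0.21, -0.23, -0.085, -0.075, 0.27],
  [1, 0, -0.28, -0.27, -0.105, -0.09, 0.34],
  [1, 0, -0.35, -0.29, -0.13, -0.11, 0.41],
  [1, 0, -0.42, -0.29, -0.15, -0.13, 0.48],
  [1, 0.01, -0.49, -0.29, -0.17, -0.15, 0.55],
  [1, 0.01, -0.56, -0.29, -0.19, -0.165, 0.62],
  [1, 0.01, -0.63, -0.29, -0.21, -0.185, 0.69],
], grip_force=50)

```text
clock: 8.5
position: [0.4141, 0.1051, 0.4218]
eef_rot: [0.618, 0.759, 0.138, 0.156]
wrist_force: [0.7, -0.9, -3.1]
opening: 0.246
grasp_force: 50.0
```

Run:
```python
from h import *
inpocket()
rel(desk([0,0,56+90]),RD)
```

```text
t 8.5 grasp pt in pocket mm [  3.8 163.1 215.4] rot err deg [  5.59   5.06 -18.28] F [ 0.7 -0.9 -3.1] open 0.246
[-0.2871, -0.1259, 0.1179] [-0.0621, -0.0562, 0.2032]
```

Emit:
jog_arm([
  [1, -0.06, -0.03, 0.02, -0.02, -0.02, 0.06],
  [1, -0.12, -0.055, 0.03, -0.035, -0.03, 0.12],
  [1, -0.18, -0.08, 0.05, -0.05, -0.045, 0.17],
  [1, -0.235, -0.105, 0.075, -0.062, -0.056, 0.203],
  [1, -0.287, -0.126, 0.1, -0.062, -0.056, 0.203],
  [1, -0.287, -0.126, 0.118, -0.062, -0.056, 0.203],
  [1, -0.287, -0.126, 0.118, -0.062, -0.056, 0.203],
  [1, -0.287, -0.126, 0.118, -0.062, -0.056, 0.203],
  [1, -0.287, -0.126, 0.118, -0.062, -0.056, 0.203],
  [1, -0.287, -0.126, 0.118, -0.062, -0.056, 0.203],
])

```text
clock: 9.33
position: [0.4105, -0.0452, 0.3547]
eef_rot: [0.725, 0.638, 0.171, 0.195]
wrist_force: [-0.7, -0.1, -4.2]
opening: 0.248
grasp_force: 50.0
```

Run:
```python
from h import *
inpocket()
p=vision.snapshot("scene");X=cloud(p);save(p,"d.png",(180,80,380,230),3.5)
Y=(X-O)@B*1000;d=p["depth"]>0
for n,k in(("ridge/top?",d&(abs(Y[...,0])<60)&(abs(Y[...,1])<80)&(Y[...,2]>85)&(Y[...,2]<165)),):
    q=Y[k];print(len(q),np.percentile(q,[1,25,50,75,99],axis=0).round(0))
for g in("module",):
    r=vision.regions_of(g,p)
    for q in r[:1]:
        m=q["region"]&d; z=Y[m];print(q["score"],m.sum(),np.percentile(z,[2,50,98],axis=0).round(1))
        np.save("mod.npy",z)
        # module top face: z approx 90+34 
        for a,b in((119,129),(90,118)):
            t=z[(z[:,2]>a)&(z[:,2]<b)]
            if len(t)>20: print(a,len(t),np.percentile(t,[2,98],axis=0).round(1),cv2.minAreaRect(t[:,:2].astype(np.float32)))
rel(desk([0,0,56+30]),RD)
```

```text
t 9.33 grasp pt in pocket mm [  2.6   2.5 147.5] rot err deg [-0.07  0.12 -0.37] F [-0.7 -0.1 -4.2] open 0.248
1214 [[-27. -41.  93.]
 [ -3.   5. 110.]
 [ 16.  26. 124.]
 [ 29.  50. 134.]
 [ 32.  56. 163.]]
0.88 959 [[-23.1 -39.4  95.8]
 [ 16.3  29.1 122.1]
 [ 31.8  55.7 150.9]]
119 391 [[-23.2 -40.8 119.5]
 [ 31.2  55.3 127.2]] ((2.109457015991211, 4.5083770751953125), (61.089271545410156, 103.05765533447266), 0.5341652035713196)
90 403 [[-23.4 -39.1  94.3]
 [ 31.9  56.1 117.4]] ((23.178878784179688, 18.259422302246094), (49.946006774902344, 114.19161224365234), 30.62747573852539)
[-0.0041, -0.0049, 0.123] [0.0008, -0.0011, 0.0041]
```

View pics/d.png

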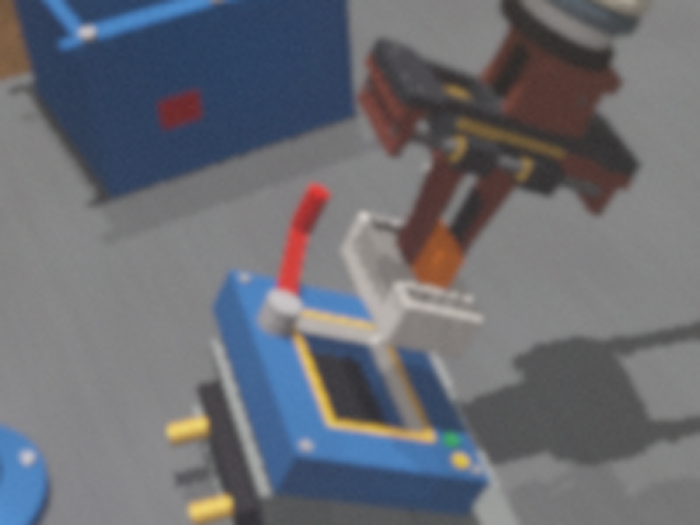

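The module hangs squarely above the pocket (grip at crop (437,255), pocket at (350,370)), and the lever is out of the way at (300,240). The module is off by about 2 to 4 mm, which I correct while lowering.

Emit:
jog_arm([
  [1, -0.006, -0.005, 0.03, 0, 0, 0.004],
  [1, -0.006, -0.005, 0.06, 0, 0, 0.004],
  [1, -0.006, -0.005, 0.09, 0, 0, 0.004],
  [1, -0.006, -0.005, 0.11, 0, 0, 0.004],
  [1, -0.006, -0.005, 0.123, 0, 0, 0.004],
  [1, -0.006, -0.005, 0.123, 0, 0, 0.004],
  [1, -0.006, -0.005, 0.123, 0, 0, 0.004],
  [1, -0.006, -0.005, 0.123, 0, 0, 0.004],
  [1, -0.006, -0.005, 0.123, 0, 0, 0.004],
  [1, -0.006, -0.005, 0.123, 0, 0, 0.004],
])

```text
clock: 10.27
position: [0.4382, -0.0531, 0.3002]
eef_rot: [0.728, 0.635, 0.171, 0.195]
wrist_force: [-0.7, -0.5, -3.6]
opening: 0.249
grasp_force: 50.0
```

Run:
```python
from h import *
inpocket()
p=vision.snapshot("scene");X=cloud(p);save(p,"e.png",(200,120,360,240),4.5)
Y=(X-f1+.025*ez)@B*1000;d=p["depth"]>0
q=vision.regions_of("module",p)[0]; z=Y[q["region"]&d]
t=z[abs(z[:,2]-64)<5];print("in scene pocket frame",len(t),np.percentile(t,[2,50,98],axis=0).round(1),cv2.minAreaRect(t[:,:2].astype(np.float32)))
rel(desk([-.3,-.7,56]),RD)
```

```text
t 10.27 grasp pt in pocket mm [ 0.1 -2.  86.1] rot err deg [-0.09  0.02  0.1 ] F [-0.7 -0.5 -3.6] open 0.249
in scene pocket frame 4 [[-218.   278.5   59.5]
 [-193.7  289.4   59.7]
 [-192.4  296.5   60.8]] ((-203.67103576660156, 291.30670166015625), (9.802671432495117, 32.11500549316406), 53.51100158691406)
[0.0027, 0.0, 0.0596] [0.0007, -0.0003, -0.0012]
```

View pics/e.png

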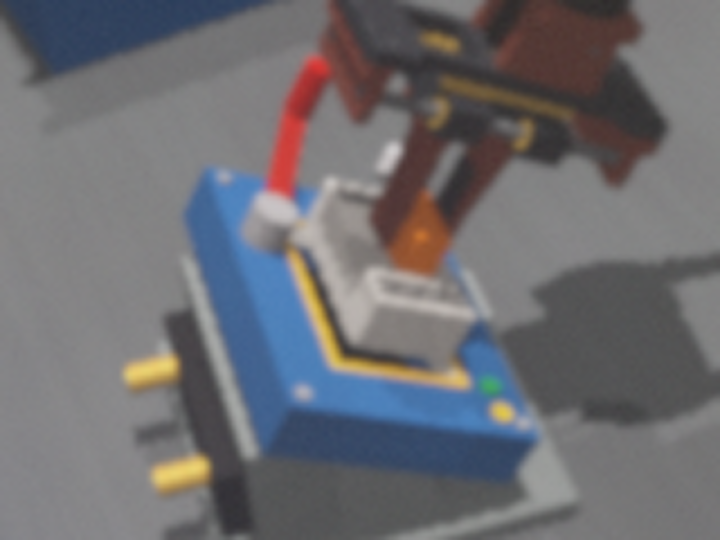

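The module is at the mouth of the pocket with an even margin to the yellow frame. I keep lowering.

Emit:
jog_arm([
  [1, 0.002, 0, 0.01, 0, 0, 0],
  [1, 0.002, 0, 0.02, 0, 0, 0],
  [1, 0.002, 0, 0.028, 0, 0, 0],
  [1, 0.002, 0, 0.034, 0, 0, 0],
  [1, 0.002, 0, 0.038, 0, 0, 0],
  [1, 0.002, 0, 0.042, 0, 0, 0],
  [1, 0.002, 0, 0.046, 0, 0, 0],
  [1, 0.002, 0, 0.046, 0, 0, 0],
  [1, 0.002, 0, 0.046, 0, 0, 0],
  [1, 0.002, 0, 0.046, 0, 0, 0],
])

```text
clock: 11.2
position: [0.4498, -0.0536, 0.2795]
eef_rot: [0.728, 0.635, 0.171, 0.195]
wrist_force: [-0.2, 0.2, -3.1]
opening: 0.249
grasp_force: 50.0
```

Run:
```python
from h import *
inpocket();s=readout.sense();print("F pocket",B.T@s["wrist_force"],s["moment"])
rel(desk([-.3,-.7,56]),RD)
```

```text
t 11.2 grasp pt in pocket mm [-0.4 -0.9 62.4] rot err deg [-0.02  0.03  0.1 ] F [-0.2  0.2 -3.1] open 0.249
F pocket [-1.74321677  0.14222941 -2.63021424] [ 0.0228566   0.65798143 -0.01310246]
[0.0006, 0.0004, 0.0128] [0.0002, -0.0003, -0.0011]
```

Emit:
jog_arm([
  [1, 0, 0, 0.003, 0, 0, 0],
  [1, 0, 0, 0.006, 0, 0, 0],
  [1, 0, 0, 0.008, 0, 0, 0],
  [1, 0, 0, 0.01, 0, 0, 0],
  [1, 0, 0, 0.012, 0, 0, 0],
  [1, 0, 0, 0.013, 0, 0, 0],
  [1, 0, 0, 0.013, 0, 0, 0],
  [1, 0, 0, 0.013, 0, 0, 0],
  [1, 0, 0, 0.013, 0, 0, 0],
  [1, 0, 0, 0.013, 0, 0, 0],
])

```text
clock: 12.03
position: [0.4527, -0.0539, 0.2743]
eef_rot: [0.728, 0.635, 0.171, 0.194]
wrist_force: [-8.3, 1.9, 1.4]
opening: 0.245
grasp_force: 50.0
```

Run:
```python
from h import *
inpocket();s=readout.sense();print("F pocket",B.T@s["wrist_force"],s["moment"])
```

```text
t 12.03 grasp pt in pocket mm [-0.6 -0.9 56.5] rot err deg [0.03 0.03 0.09] F [-8.3  1.9  1.4] open 0.245
F pocket [-6.64098428  0.78460636  5.50030094] [ 0.08760836  1.32590241 -0.02869224]
```

Emit:
jog_arm([
  [1, 0, -0.001, 0, 0, 0, 0],
  [1, 0, -0.002, 0, 0, 0, 0],
  [1, 0, -0.002, 0.001, 0, 0, 0],
  [1, 0, -0.002, 0.002, 0, 0, 0],
  [1, 0, -0.002, 0.003, 0, 0, 0],
  [1, 0, -0.002, 0.003, 0, 0, 0],
  [1, 0, -0.002, 0.003, 0, 0, 0],
  [1, 0, -0.002, 0.003, 0, 0, 0],
  [1, 0, -0.002, 0.003, 0, 0, 0],
  [1, 0, -0.002, 0.003, 0, 0, 0],
])

```text
clock: 12.87
position: [0.4525, -0.0539, 0.2742]
eef_rot: [0.728, 0.635, 0.171, 0.195]
wrist_force: [-16.5, 3.2, 11.2]
opening: 0.248
grasp_force: 50.0
```

Run:
```python
from h import *
inpocket();s=readout.sense();print("F pocket",B.T@s["wrist_force"],s["moment"])
```

```text
t 12.87 grasp pt in pocket mm [-0.7 -0.9 56.4] rot err deg [-0.04  0.03  0.09] F [-16.5   3.2  11.2] open 0.248
F pocket [-8.91264776  0.9492162  18.11319195] [ 0.19239121  1.98020529 -0.05127818]
```

Emit:
jog_arm([
  [1, 0, -0.002, -0.002, 0, 0, 0],
  [1, 0, -0.004, -0.002, 0, 0, 0],
  [1, 0, -0.004, -0.002, 0, 0, 0],
  [1, 0, -0.004, -0.002, 0, 0, 0],
  [1, 0, -0.004, -0.002, 0, 0, 0],
  [1, 0, -0.004, -0.002, 0, 0, 0],
  [1, 0, -0.004, -0.002, 0, 0, 0],
  [1, 0, -0.004, -0.002, 0, 0, 0],
  [1, 0, -0.004, -0.002, 0, 0, 0],
  [1, 0, -0.004, -0.002, 0, 0, 0],
])

```text
clock: 13.7
position: [0.4512, -0.0538, 0.2735]
eef_rot: [0.727, 0.635, 0.172, 0.196]
wrist_force: [-1.3, 0.7, 6.5]
opening: 0.246
grasp_force: 50.0
```

Run:
```python
from h import *
inpocket();s=readout.sense();print("F pocket",B.T@s["wrist_force"],s["moment"])
```

```text
t 13.7 grasp pt in pocket mm [-1.6 -0.9 56.5] rot err deg [-0.23  0.03  0.1 ] F [-1.3  0.7  6.5] open 0.246
F pocket [2.04743587 0.51053104 6.30809688] [-0.00850095  0.19790116 -0.01287704]
```

Emit:
jog_arm([
  [0.6, 0, 0, 0, 0, 0, 0],
  [0.6, 0, 0, 0, 0, 0, 0],
  [0.6, 0, 0, 0, 0, 0, 0],
  [0.6, 0, 0, 0, 0, 0, 0],
  [0.6, 0, 0, 0, 0, 0, 0],
  [0.6, 0, 0, -0.02, 0, 0, 0],
  [0.6, 0, 0, -0.06, 0, 0, 0],
  [0.6, 0, 0, -0.12, 0, 0, 0],
  [0.6, 0, 0, -0.18, 0, 0, 0],
  [0.6, 0, 0, -0.24, 0, 0, 0],
])

```text
clock: 14.53
position: [0.39, -0.0455, 0.3771]
eef_rot: [0.728, 0.635, 0.171, 0.195]
wrist_force: [0.3, 0.2, -0.1]
opening: 0.402
grasp_force: 0.0
```

Run:
```python
from h import *
inpocket()
p=vision.snapshot("scene");X=cloud(p);save(p,"f.png",(200,120,360,240),4.5)
for n,C in(("scene",f1),):
    Y=(X-C+.025*ez)@B*1000;d=(p["depth"]>0)
    k=d&(abs(Y[...,0])<45)&(abs(Y[...,1])<65)
    for a,b in((28,42),(52,70)):
        t=Y[k&(Y[...,2]>a)&(Y[...,2]<b)]
        if len(t)>10: 
            A=np.c_[t[:,:2],np.ones(len(t))];print(a,len(t),np.percentile(t,[2,50,98],axis=0).round(1).tolist(),cv2.minAreaRect(t[:,:2].astype(np.float32)),"slopes,z0",np.linalg.lstsq(A,t[:,2],rcond=None)[0].round(3))
r=vision.regions_of("lever",p)
if r:
    t=Y[r[0]["region"]&d];print("lever",r[0]["score"],np.percentile(t,[2,50,98],axis=0).round(0).tolist())
c=p["color"].astype(int);red=(c[...,0]>110)&(c[...,1]<70)&(c[...,2]<70)&d&(abs(Y[...,0]-20)<60)&(Y[...,1]<-30)&(Y[...,1]>-180)
t=Y[red];b=t[abs(t[:,2]-44)<6];print("bar angle",np.median(np.arctan2(-(b[:,1]+38),-(b[:,0]-55))), "knob",np.median(t[t[:,2]>55],0))
```

```text
t 14.53 grasp pt in pocket mm [ -4.   -0.9 177.1] rot err deg [0.   0.03 0.09] F [ 0.3  0.2 -0.1] open 0.402
28 445 [[-28.5, -45.3, 28.5], [10.1, 23.1, 34.2], [28.5, 51.0, 40.5]] ((4.958461761474609, 2.8646583557128906), (65.85819244384766, 108.64208221435547), 11.709343910217285) slopes,z0 [-3.6000e-02 -1.2000e-02  3.4484e+01]
52 140 [[-11.6, -22.3, 52.8], [1.9, 5.8, 59.4], [9.8, 26.0, 61.5]] ((-1.2938756942749023, 1.6398277282714844), (22.10341453552246, 51.50349044799805), 0.8067456483840942) slopes,z0 [-1.2600e-01 -2.9000e-02  5.8799e+01]
lever 0.68 [[-86.0, -332.0, -64.0], [24.0, -116.0, 45.0], [66.0, -27.0, 78.0]]
bar angle 1.212293566400826 knob [  16.06647244 -138.54580084   68.38380233]
```

View pics/f.png

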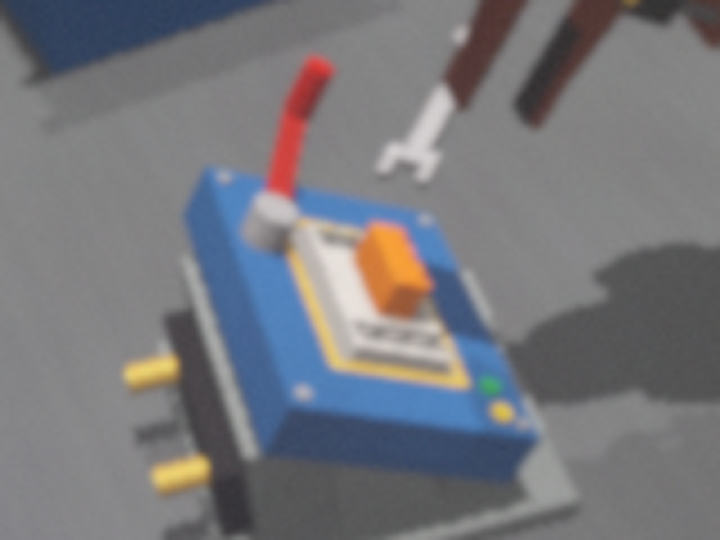

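The module is home: its top face lies flat at 34.4 mm in the pocket frame, centred, with the orange grip at crop (395,265). The lever stands at about 1.25 rad, knob at crop (315,75). Next I go round behind the knob.

Run:
```python
from h import *
rel(desk([58,-160,150]),RD);rel(desk([58,-160,68]),RD)
```

```text
[-0.3178, 0.1187, 0.065] [0.0069, 0.0002, -0.0008]
[-0.3178, 0.117, 0.229] [0.0069, 0.0002, -0.0008]
```

Emit:
jog_arm([
  [1, -0.06, 0.024, 0.01, 0, 0, 0],
  [1, -0.13, 0.05, 0.02, 0, 0, 0],
  [1, -0.2, 0.075, 0.03, 0, 0, 0],
  [1, -0.26, 0.1, 0.05, 0, 0, 0],
  [1, -0.318, 0.118, 0.065, 0, 0, 0],
  [1, -0.318, 0.118, 0.065, 0, 0, 0],
  [1, -0.318, 0.118, 0.11, 0, 0, 0],
  [1, -0.318, 0.118, 0.16, 0, 0, 0],
  [1, -0.318, 0.118, 0.2, 0, 0, 0],
  [1, -0.318, 0.118, 0.228, 0, 0, 0],
], grip_force=20)

```text
clock: 15.47
position: [0.477, -0.2171, 0.3035]
eef_rot: [0.728, 0.635, 0.17, 0.193]
wrist_force: [0.2, 1.1, -0.9]
opening: 0.006
grasp_force: 0.0
```

Run:
```python
from h import *
inpocket();print(readout.sense()["joints"].round(2))
for a in list(np.arange(1.25,0,-.125))+[0]:
    k=H+115*np.array([-np.cos(a),-np.sin(a)]); t=np.array([np.sin(a),-np.cos(a)])
    f=k+t*(20+3*np.sin(2*a)); f[0]=max(f[0],-55); print(round(a,2),f.round(0),end=" "); rel(desk([f[0],f[1],68]),RD)
```

```text
t 15.47 grasp pt in pocket mm [  53.2 -159.1   58.8] rot err deg [0.18 0.12 0.13] F [ 0.2  1.1 -0.9] open 0.006
[-0.56 -0.33  1.83  0.23  1.16 -0.46]
1.25 [  39. -154.] [0.0108, -0.0288, -0.0184] [-0.002, -0.0013, -0.0015]
1.12 [  26. -151.] [0.016, -0.0565, -0.0183] [-0.002, -0.0013, -0.0015]
1.0 [  12. -147.] [0.0246, -0.0837, -0.0182] [-0.002, -0.0013, -0.0015]
0.88 [  -1. -141.] [0.0367, -0.1099, -0.0181] [-0.002, -0.0013, -0.0015]
0.75 [ -13. -133.] [0.0522, -0.1347, -0.018] [-0.002, -0.0013, -0.0015]
0.62 [ -25. -124.] [0.0709, -0.1575, -0.0179] [-0.002, -0.0013, -0.0015]
0.5 [ -35. -113.] [0.0927, -0.178, -0.0177] [-0.002, -0.0013, -0.0015]
0.38 [ -44. -101.] [0.1172, -0.1957, -0.0176] [-0.002, -0.0013, -0.0015]
0.25 [-51. -87.] [0.144, -0.2102, -0.0175] [-0.002, -0.0013, -0.0015]
0.12 [-55. -73.] [0.1726, -0.218, -0.0175] [-0.002, -0.0013, -0.0015]
0 [-55. -58.] [0.2024, -0.218, -0.0174] [-0.002, -0.0013, -0.0015]
```

Emit:
jog_arm([
  [1, 0, 0, -0.018, 0, 0, 0],
  [1, 0, 0, -0.018, 0, 0, 0],
  [1, 0, 0, -0.018, 0, 0, 0],
  [1, 0.005, -0.015, -0.018, 0, 0, 0],
  [1, 0.01, -0.03, -0.018, 0, 0, 0],
  [1, 0.016, -0.055, -0.018, 0, 0, 0],
  [1, 0.024, -0.08, -0.018, 0, 0, 0],
  [1, 0.036, -0.105, -0.018, 0, 0, 0],
  [1, 0.036, -0.105, -0.018, 0, 0, 0],
  [1, 0.036, -0.105, -0.018, 0, 0, 0],
])

```text
clock: 16.3
position: [0.4291, -0.1929, 0.288]
eef_rot: [0.728, 0.635, 0.171, 0.195]
wrist_force: [0.3, -0.4, 0.4]
opening: 0.004
grasp_force: 0.0
```

Run:
```python
from h import *
inpocket()
for a in list(np.arange(.875,0,-.125))+[0]:
    k=H+115*np.array([-np.cos(a),-np.sin(a)]); t=np.array([np.sin(a),-np.cos(a)])
    f=k+t*(20+3*np.sin(2*a)); f[0]=max(f[0],-55); print(round(a,2),f.round(0),end=" "); rel(desk([f[0],f[1],68]),RD)
```

```text
t 16.3 grasp pt in pocket mm [   2.3 -141.8   70.7] rot err deg [-0.04 -0.    0.09] F [ 0.3 -0.4  0.4] open 0.004
0.88 [  -1. -141.] [0.0017, -0.0066, 0.0053] [0.0005, 0.0, -0.001]
0.75 [ -13. -133.] [0.0172, -0.0313, 0.0053] [0.0005, 0.0, -0.001]
0.62 [ -25. -124.] [0.0359, -0.0542, 0.0053] [0.0005, 0.0, -0.001]
0.5 [ -35. -113.] [0.0577, -0.0747, 0.0053] [0.0005, 0.0, -0.001]
0.38 [ -44. -101.] [0.0822, -0.0923, 0.0052] [0.0005, 0.0, -0.001]
0.25 [-51. -87.] [0.109, -0.1068, 0.0052] [0.0005, 0.0, -0.001]
0.12 [-55. -73.] [0.1376, -0.1146, 0.0052] [0.0005, 0.0, -0.001]
0 [-55. -58.] [0.1675, -0.1146, 0.0052] [0.0005, 0.0, -0.001]
```

Emit:
jog_arm([
  [1, 0.008, -0.018, 0.004, 0, 0, 0],
  [1, 0.017, -0.031, 0.004, 0, 0, 0],
  [1, 0.036, -0.054, 0.004, 0, 0, 0],
  [1, 0.058, -0.075, 0.004, 0, 0, 0],
  [1, 0.082, -0.092, 0.004, 0, 0, 0],
  [1, 0.109, -0.107, 0.004, 0, 0, 0],
  [1, 0.125, -0.112, 0.004, 0, 0, 0],
  [1, 0.138, -0.114, 0.004, 0, 0, 0],
  [1, 0.138, -0.114, 0.004, 0, 0, 0],
  [1, 0.138, -0.114, 0.004, 0, 0, 0],
])

```text
clock: 17.13
position: [0.3915, -0.1181, 0.258]
eef_rot: [0.727, 0.635, 0.171, 0.195]
wrist_force: [0.8, -0.1, -0.3]
opening: 0.003
grasp_force: 0.0
```

Run:
```python
from h import *
inpocket()
p=vision.snapshot("scene");save(p,"g.png",(200,120,360,240),4.5)
rel(desk([-55,-58,68]),RD)
```

```text
t 17.13 grasp pt in pocket mm [-53.8 -72.5  68.3] rot err deg [-0.03  0.06  0.05] F [ 0.8 -0.1 -0.3] open 0.003
[0.0298, -0.0024, 0.0007] [0.0004, -0.0005, -0.0008]
```

View pics/g.png

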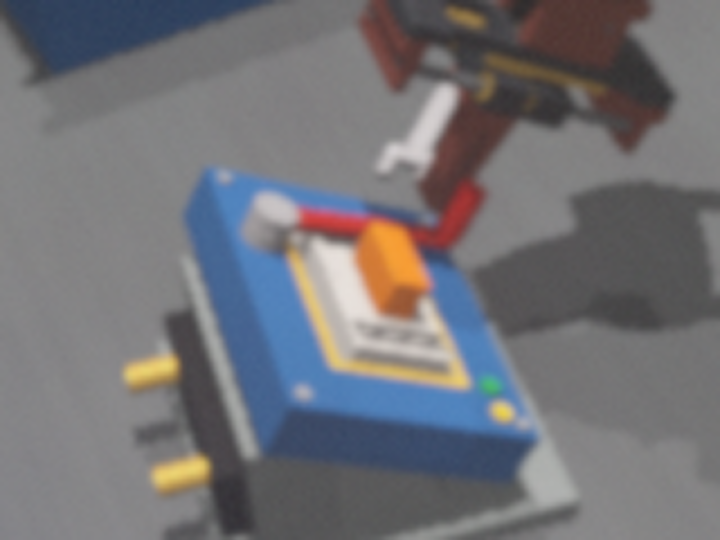

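The lever has followed: bar at crop (350,220), knob at (465,205), close to shut. Now I press it gently onto its stop.

Emit:
jog_arm([
  [1, 0.006, 0, 0, 0, 0, 0],
  [1, 0.012, 0, 0, 0, 0, 0],
  [1, 0.018, 0, 0, 0, 0, 0],
  [1, 0.023, 0, 0, 0, 0, 0],
  [1, 0.027, 0, 0, 0, 0, 0],
  [1, 0.03, 0, 0, 0, 0, 0],
  [1, 0.033, 0, 0, 0, 0, 0],
  [1, 0.036, 0, 0, 0, 0, 0],
  [1, 0.036, 0, 0, 0, 0, 0],
  [1, 0.036, 0, 0, 0, 0, 0],
])

```text
clock: 18.02
position: [0.3932, -0.1026, 0.2576]
eef_rot: [0.728, 0.635, 0.167, 0.197]
wrist_force: [-3.7, -16.7, -0.8]
opening: 0.005
grasp_force: 8.4
```

Run:
```python
from h import *
inpocket();print("F pocket",B.T@readout.sense()["wrist_force"])
```

```text
t 18.02 grasp pt in pocket mm [-54.4 -58.5  68.2] rot err deg [ 0.02 -0.46  0.05] F [ -3.7 -16.7  -0.8] open 0.005
F pocket [ -1.64607087 -17.04153307  -0.02094014]
```

Emit:
jog_arm([
  [1, -0.02, 0, 0, 0, 0, 0],
  [1, -0.05, 0, 0, 0, 0, 0],
  [1, -0.07, 0, -0.03, 0, 0, 0],
  [1, -0.08, 0.02, -0.09, 0, 0, 0],
  [1, -0.08, 0.03, -0.15, 0, 0, 0],
  [1, -0.08, 0.03, -0.21, 0, 0, 0],
  [1, -0.08, 0.03, -0.24, 0, 0, 0],
  [1, -0.08, 0.03, -0.24, 0, 0, 0],
  [1, -0.08, 0.03, -0.24, 0, 0, 0],
  [1, -0.08, 0.03, -0.24, 0, 0, 0],
])

```text
clock: 18.85
position: [0.3419, -0.1338, 0.3676]
eef_rot: [0.728, 0.635, 0.171, 0.194]
wrist_force: [0.3, -0.5, 0.1]
opening: 0.006
grasp_force: 0.0
```

Run:
```python
from h import *
inpocket();p=vision.snapshot("scene");save(p,"i.png",(200,120,360,240),4.5)
X=cloud(p);Y=(X-f1+.025*ez)@B*1000;d=p["depth"]>0
c=p["color"].astype(int);red=(c[...,0]>110)&(c[...,1]<70)&(c[...,2]<70)&d&(abs(Y[...,0])<90)&(abs(Y[...,1]+40)<50)&(Y[...,2]>30)&(Y[...,2]<85)
t=Y[red];b=t[t[:,2]<48];print(len(b),"bar fit",np.polyfit(b[:,0],b[:,1],1),"knob",np.median(t[t[:,2]>55],0))
k=d&(abs(Y[...,0])<45)&(abs(Y[...,1])<55)&(abs(Y[...,2]-34)<6)&(Y[...,1]>-20);print("module top z",np.median(Y[k][:,2]))
```

```text
t 18.85 grasp pt in pocket mm [-40.  -94.7 186.8] rot err deg [0.08 0.08 0.12] F [ 0.3 -0.5  0.1] open 0.006
40 bar fit [ 1.21609296e-02 -3.30869024e+01] knob [-55.38141454 -31.96092212  66.67411153]
module top z 34.0703972760581
```

View pics/i.png

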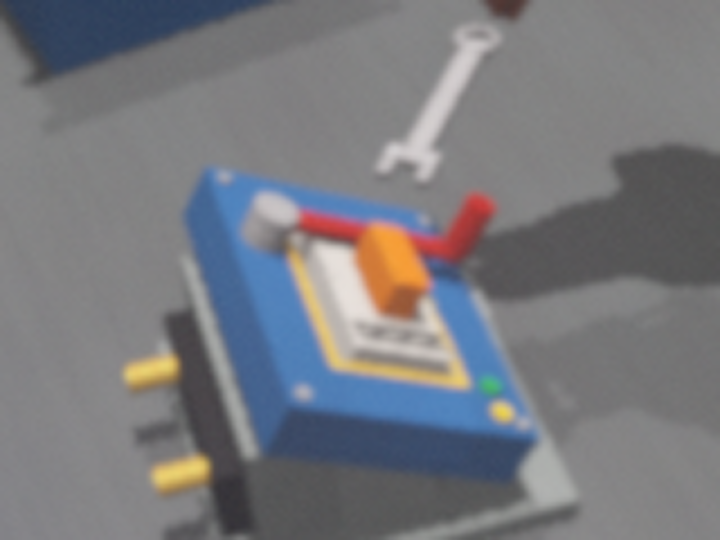

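The lever is shut on its stop: bar from (300,220) to (440,245), slope about 0.01 rad, knob at (475,225). The module is still home with its top at 34.1 mm, and the robot is touching nothing.

```bash
python3 -c "
from workcell import manip; print(manip.finish_job())"
```

```text
the job is handed in; nothing more can be done
None
```

I swung the lever clear, set the module fully home in the pocket with its grip outwards, pressed the lever shut onto its stop, and handed the job in at about 19 s; no verdict came back.

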